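Load the tester's spring magazine from the module rail

TASK

Load the four plug-in modules from the carrier rail into the spring magazine of the tester, laying each flat in the mouth and pushing it down against the follower until both side catches snap over it. The tester draws from the top and must get the modules in rail order, counted from the rail's yellow clip, so load them in reverse: the module farthest from the yellow clip goes in first, and the one next to the yellow clip goes in last and ends on top.

Things in the scene. Friction and masses are not known exactly. Their poses are not given: they have to be found in the camera images.
- module_green: green plug-in module, loose, about 0.06 kg: flat block 34 (x) x 56 (y) x 20 (z) mm, black bottom edge, green housing, flat on top. Origin: centre of its underside. At the start it lies flat in one of the rail's four nests (which one changes), long side along the rail; to be gripped from above across the 34 mm. Works either end round.
- module_blue: blue plug-in module, loose, about 0.06 kg: flat block 34 (x) x 56 (y) x 20 (z) mm, black bottom edge, blue housing, flat on top. Origin: centre of its underside. At the start it lies flat in one of the rail's four nests (which one changes), long side along the rail; to be gripped from above across the 34 mm. Works either end round.
- module_orange: orange plug-in module, loose, about 0.06 kg: flat block 34 (x) x 56 (y) x 20 (z) mm, black bottom edge, orange housing, flat on top. Origin: centre of its underside. At the start it lies flat in one of the rail's four nests (which one changes), long side along the rail; to be gripped from above across the 34 mm. Works either end round.
- module_white: white plug-in module, loose, about 0.06 kg: flat block 34 (x) x 56 (y) x 20 (z) mm, black bottom edge, white housing, flat on top. Origin: centre of its underside. At the start it lies flat in one of the rail's four nests (which one changes), long side along the rail; to be gripped from above across the 34 mm. Works either end round.
- module_rail: fixed aluminium carrier rail on two black feet, 46 (x) x 304 (y) x 24 mm, left or right of the magazine; origin under its centre on the bench, y along the row. Modules stand on it 24 mm above the bench (tops at 44 mm), in nests at y = -102, -34, +34, +102 mm; side lips 3.5 mm and dividers 7 mm above that floor.
- start_clip: fixed yellow clip, 56 (x) x 10 (y) x 24 mm, across one end of the rail (either end; a black clip is on the other): the start of the row. Origin in its middle, 25 mm above the bench; top 47 mm above the bench. Nest centres lie 41.5, 109.5, 177.5 and 245.5 mm from it.
- magazine: fixed spring magazine: grey base 110 (x) x 150 (y) x 12 mm, two aluminium end channels at +y and -y; shaft 40 (x) x 61 (y) mm, modules flat, long side along y. Origin under its centre on the bench. Channels go straight to 133 mm, then flare about 6 mm each way as lead-in to 145 mm. Sides +x and -x are open for y = -19..+19 mm: fingers gripping a module's 34 mm can go down with it.
- catch_a: one of two like sprung catches (steel, orange tail), one in each end wall of the magazine, 7 mm into the shaft; origin at wall face, 110 mm up. Flat underside 110 mm, slope up to 124 mm above the bench. A module laid in the mouth stops on the slopes (underside near 120 mm); pushed with about 5 to 12 N it passes, and they snap over it once its top is under 110 mm (go some 6 mm lower, at most 10).
- follower (a joint): red plate in the magazine's shaft, pressed up by springs with about 4 N; metres it is pushed down. 0 when empty (plate's top 110 mm above the bench); about 0.020, 0.040, 0.060, 0.080 with one to four modules caught; end stop 0.092. Caught, the top module's origin (underside) is 90 mm above the bench, each one below it 20 mm lower.
There are look-alikes about, which are no part of the job. What is shaped like the module_blue but pink is not meant.

How it is judged (in metres and radians):
On the way, in this order (a step that is already met when the one before it is completed fails the run):
1. 1 module caught in the magazine, the other 3 still on the rail in the nests next to the yellow clip (((x of module_green in the frame of magazine between -0.008 and 0.008 m and y of module_green in the frame of magazine between -0.008 and 0.008 m and z of module_green in the frame of magazine between 0.02 and 0.0925 m and angle between module_green's own z axis and vertical below 0.15 rad) or (horizontal distance between module_green and start_clip below 0.2075 m and height (world z) of module_green below 0.034 m and x of module_green in the frame of module_rail between -0.015 and 0.015 m)) and ((x of module_blue in the frame of magazine between -0.008 and 0.008 m and y of module_blue in the frame of magazine between -0.008 and 0.008 m and z of module_blue in the frame of magazine between 0.02 and 0.0925 m and angle between module_blue's own z axis and vertical below 0.15 rad) or (horizontal distance between module_blue and start_clip below 0.2075 m and height (world z) of module_blue below 0.034 m and x of module_blue in the frame of module_rail between -0.015 and 0.015 m)) and ((x of module_orange in the frame of magazine between -0.008 and 0.008 m and y of module_orange in the frame of magazine between -0.008 and 0.008 m and z of module_orange in the frame of magazine between 0.02 and 0.0925 m and angle between module_orange's own z axis and vertical below 0.15 rad) or (horizontal distance between module_orange and start_clip below 0.2075 m and height (world z) of module_orange below 0.034 m and x of module_orange in the frame of module_rail between -0.015 and 0.015 m)) and ((x of module_white in the frame of magazine between -0.008 and 0.008 m and y of module_white in the frame of magazine between -0.008 and 0.008 m and z of module_white in the frame of magazine between 0.02 and 0.0925 m and angle between module_white's own z axis and vertical below 0.15 rad) or (horizontal distance between module_white and start_clip below 0.2075 m and height (world z) of module_white below 0.034 m and x of module_white in the frame of module_rail between -0.015 and 0.015 m)) and value of joint follower between 0.012 and 0.028 m), for 0.2 s.
2. 2 modules caught in the magazine, the other 2 still on the rail in the nests next to the yellow clip (((x of module_green in the frame of magazine between -0.008 and 0.008 m and y of module_green in the frame of magazine between -0.008 and 0.008 m and z of module_green in the frame of magazine between 0.02 and 0.0925 m and angle between module_green's own z axis and vertical below 0.15 rad) or (horizontal distance between module_green and start_clip below 0.1395 m and height (world z) of module_green below 0.034 m and x of module_green in the frame of module_rail between -0.015 and 0.015 m)) and ((x of module_blue in the frame of magazine between -0.008 and 0.008 m and y of module_blue in the frame of magazine between -0.008 and 0.008 m and z of module_blue in the frame of magazine between 0.02 and 0.0925 m and angle between module_blue's own z axis and vertical below 0.15 rad) or (horizontal distance between module_blue and start_clip below 0.1395 m and height (world z) of module_blue below 0.034 m and x of module_blue in the frame of module_rail between -0.015 and 0.015 m)) and ((x of module_orange in the frame of magazine between -0.008 and 0.008 m and y of module_orange in the frame of magazine between -0.008 and 0.008 m and z of module_orange in the frame of magazine between 0.02 and 0.0925 m and angle between module_orange's own z axis and vertical below 0.15 rad) or (horizontal distance between module_orange and start_clip below 0.1395 m and height (world z) of module_orange below 0.034 m and x of module_orange in the frame of module_rail between -0.015 and 0.015 m)) and ((x of module_white in the frame of magazine between -0.008 and 0.008 m and y of module_white in the frame of magazine between -0.008 and 0.008 m and z of module_white in the frame of magazine between 0.02 and 0.0925 m and angle between module_white's own z axis and vertical below 0.15 rad) or (horizontal distance between module_white and start_clip below 0.1395 m and height (world z) of module_white below 0.034 m and x of module_white in the frame of module_rail between -0.015 and 0.015 m)) and value of joint follower between 0.032 and 0.048 m), for 0.2 s.
3. 3 modules caught in the magazine, the last 1 still on the rail in the nest next to the yellow clip (((x of module_green in the frame of magazine between -0.008 and 0.008 m and y of module_green in the frame of magazine between -0.008 and 0.008 m and z of module_green in the frame of magazine between 0.02 and 0.0925 m and angle between module_green's own z axis and vertical below 0.15 rad) or (horizontal distance between module_green and start_clip below 0.0715 m and height (world z) of module_green below 0.034 m and x of module_green in the frame of module_rail between -0.015 and 0.015 m)) and ((x of module_blue in the frame of magazine between -0.008 and 0.008 m and y of module_blue in the frame of magazine between -0.008 and 0.008 m and z of module_blue in the frame of magazine between 0.02 and 0.0925 m and angle between module_blue's own z axis and vertical below 0.15 rad) or (horizontal distance between module_blue and start_clip below 0.0715 m and height (world z) of module_blue below 0.034 m and x of module_blue in the frame of module_rail between -0.015 and 0.015 m)) and ((x of module_orange in the frame of magazine between -0.008 and 0.008 m and y of module_orange in the frame of magazine between -0.008 and 0.008 m and z of module_orange in the frame of magazine between 0.02 and 0.0925 m and angle between module_orange's own z axis and vertical below 0.15 rad) or (horizontal distance between module_orange and start_clip below 0.0715 m and height (world z) of module_orange below 0.034 m and x of module_orange in the frame of module_rail between -0.015 and 0.015 m)) and ((x of module_white in the frame of magazine between -0.008 and 0.008 m and y of module_white in the frame of magazine between -0.008 and 0.008 m and z of module_white in the frame of magazine between 0.02 and 0.0925 m and angle between module_white's own z axis and vertical below 0.15 rad) or (horizontal distance between module_white and start_clip below 0.0715 m and height (world z) of module_white below 0.034 m and x of module_white in the frame of module_rail between -0.015 and 0.015 m)) and value of joint follower between 0.052 and 0.068 m), for 0.2 s.
At the end, for the whole second after the job is handed in: All four modules flat and still in the shaft (within 8 mm of its axis, tilt < 0.15 rad), the top one under the catches (origin below 92.5 mm), follower down 72 to 86.5 mm; loaded singly, each time the one farthest from the yellow clip, so the stack from the top is the row from that clip (x of module_green in the frame of magazine between -0.008 and 0.008 m and y of module_green in the frame of magazine between -0.008 and 0.008 m and z of module_green in the frame of magazine between 0.02 and 0.0925 m and angle between each of module_green, module_blue, module_orange, module_white's own z axis and vertical below 0.15 rad and x of module_blue in the frame of magazine between -0.008 and 0.008 m and y of module_blue in the frame of magazine between -0.008 and 0.008 m and z of module_blue in the frame of magazine between 0.02 and 0.0925 m and x of module_orange in the frame of magazine between -0.008 and 0.008 m and y of module_orange in the frame of magazine between -0.008 and 0.008 m and z of module_orange in the frame of magazine between 0.02 and 0.0925 m and x of module_white in the frame of magazine between -0.008 and 0.008 m and y of module_white in the frame of magazine between -0.008 and 0.008 m and z of module_white in the frame of magazine between 0.02 and 0.0925 m and value of joint follower between 0.072 and 0.0865 m and linear speed of each of module_green, module_blue, module_orange, module_white below 0.02 m/s and angular speed of each of module_green, module_blue, module_orange, module_white below 0.2 rad/s); the robot touches nothing.
It also fails if it takes over 112 s, if anything falls off the work surface, if the arm or the gripper's body presses on something with over 40 N, if the wrist force passes 120 N, or if a joint passes its speed limit or range.

ROBOT

A 6-joint arm with a two-finger parallel gripper is mounted at the origin on a cart in front of the work surface, level with it; the furniture and walls round the work are solid. World frame = base frame: x ahead of the robot, y to its left, z up, the work surface at z = 0. Lengths are in m, angles in degrees, forces in N, time in s.
With the tool pointing down it reaches from about 0.3 to 0.875 m from the base axis. Payload 6.4 kg.
Tool frame: the origin (TCP) lies between the finger pads; the fingertips stand 25 mm ahead of it and the grasp point (between the pads) lies 6 mm ahead of it (manip.tip_extent is the z of the fingertips in the tool frame, in m); z points along the fingers, y is the line along which they close (so a half turn about z gives the same grasp; the last joint's range is limited). The gripper opens to 88 mm and grips with 3 to 60 N. Pads are 18 mm wide; open, the fingers measure 123 mm over their backs; the gripper's body (75 mm by 187 mm) begins 45 mm behind the grasp point.
Start: joints at [-79.429, 10.359, 92.074, -0, 77.567, -11.82], TCP at [0.219, -0.532, 0.264] pointing down, gripper open.
Joint ranges: [-171.53, 171.53], [-51.25, 118.39], [17.06, 147.69], [-65.23, 245.23], [0, 150.52], [-178.68, 178.68]. Speed limits (degrees/s): [147.25, 147.25, 172.46, 180, 180, 180].

INTERFACE

Orientations are given as [roll, pitch, yaw] about the fixed x, y, z axes, in that order (R = Rz(yaw) Ry(pitch) Rx(roll)).
In Python, from station import manip gives the robot as it stands. The module is installed in compiled form; this text tells all that it offers. Calls block until the motion is done:
- manip.move_to(position, orientation): joint-space move of the TCP to a pose.
- manip.move_linear(position, v=0.15, orientation=None, guard=None): straight line of the TCP; orientation=None keeps the orientation; v is the mean speed in m/s. With guard (N) it stops when the force on the tool has changed by that much, and returns True; else False.
- manip.movej(angles): joint-space move.
- manip.gripper_open() and manip.grasp(f_grip=None): open the fingers fully, or close them until they stop; f_grip is the grip in N (None keeps the last).
- manip.sleep(seconds).
- manip.solve_ik(position, orientation): joint angles nearest the present ones, or None.
- manip.state(): the state.
- manip.snapshot(name): name is "scene" or "top"; returns the picture (480x640x3 uint8, red, green, blue); there is no depth.
- manip.get_calibration(name): a dict with "vertical_fov" (degrees; the focal length in pixels is half the picture's height over the tangent of half this angle, whatever the lens; pixels are square), "cx", "cy" (the principal point, pixels), "rvec" (rotation vector, rad) and "tvec" (3), from world to camera coordinates, as OpenCV has them. Camera axes: x right, y down, z forward; pixel columns grow to the right and rows downward; lengths in m; the calibration is good to about 2 mm. A picture is of the moment at which its call begins. get_calibration takes no time and is no camera call.
A pose or a line that the arm cannot do raises manip.Unreachable and nothing moves.
- manip.finish_job(): hands the job in; it is judged then, once.
Trained networks look in the newest picture that a camera, given by its name, has taken for a name from the list of things; names that differ only in an ending like _2 or _b are one class to them, and where a whole thing is asked for, a point or a joint stands for the part that bears it (a point fixed in the world has none). Each returns a list of dicts, best first, with "p" (0 to 1); they miss things now and then, are a little off and sometimes report something else, mostly with a low value. They report only what shows in the picture. A call takes as long as a camera call. They do not tell look-alikes from the thing itself.
- manip.regions_of(camera, name): "region" (480x640 bool, what is visible of it) and "location" ([column, row] in pixels, amid what is visible of it).
The state is a dict: "time": time; "joints": joint angles; "qd": joint speeds; "effort": joint torques, N m; "tool_pos": TCP position; "ee_rot": TCP orientation; "contact_force": force on the tool from outside, world axes, zero at the start; "wrist_torque": the same for the moment, N m; "grip_width": finger opening in m; "grip_force": force on a finger pad.
Only numpy, scipy, OpenCV 4.12 (cv2) and the standard library are available. Lean on these libraries where they do the work, as an engineer would, in place of code of your own. Each camera call takes 0.05 s, during which the arm holds its last target. There are 200 camera calls.

## Working session

There is one attempt and no reset: what is moved stays moved. The work goes in short steps, each a Python script; the robot and the scene stay as the last script left them, time stands still between calls to the robot, and variables do not carry over. Pictures are saved under pics/ and viewed, at most 14 in all, crops included, and the job is handed in when it is done.

```bash
mkdir -p pics; cat > h.py <<'E'
import numpy as np, cv2
from station import manip
def cal(n):
    c=manip.get_calibration(n); f=240/np.tan(np.radians(c["vertical_fov"]/2))
    K=np.array([[f,0,c["cx"]],[0,f,c["cy"]],[0,0,1]]); return K,np.array(c["rvec"],float),np.array(c["tvec"],float)
def px2w(n,p,z):
    K,r,t=cal(n); R=cv2.Rodrigues(r)[0]; C=-R.T@t
    d=R.T@np.linalg.inv(K)@np.array([p[0],p[1],1.]); return C+d*(z-C[2])/d[2]
def w2px(n,P):
    K,r,t=cal(n); return cv2.projectPoints(np.atleast_2d(np.array(P,float)),r,t,K,None)[0].reshape(-1,2)
def snap(n,f=None):
    im=manip.snapshot(n)
    if f: cv2.imwrite("pics/"+f,im[:,:,::-1])
    return im
E
python3 - <<'E'
from h import *
for n in("top","scene"):
    snap(n,n+"0.png"); K,r,t=cal(n); print(n,K[0,0],-cv2.Rodrigues(r)[0].T@t)
    for o,z in(("module_green",.044),("module_blue",.044),("module_orange",.044),("module_white",.044),("start_clip",.047),("module_rail",.024),("magazine",.1),("catch_a",.11),("follower",.11)):
        for d in manip.regions_of(n,o)[:4]:
            print(o,round(d["p"],2),np.round(d["location"]),int(d["region"].sum()),px2w(n,d["location"],z).round(3))
print(manip.state())
E
```

```text
top 469.87878716091853 [ 0.26795952 -0.0220551   1.18583588]
module_green 0.65 [395. 230.] 365 [ 0.475 -0.242  0.044]
module_blue 0.73 [423. 237.] 354 [ 0.458 -0.31   0.044]
module_blue 0.58 [320. 266.] 232 [ 0.382 -0.057  0.044]
module_orange 0.6 [368. 229.] 342 [ 0.476 -0.175  0.044]
module_white 0.88 [342. 230.] 359 [ 0.472 -0.109  0.044]
module_white 0.66 [245. 234.] 271 [0.455 0.129 0.044]
start_clip 0.63 [379. 238.] 821 [ 0.453 -0.2    0.047]
start_clip 0.6 [442. 235.] 138 [ 0.465 -0.355  0.047]
module_rail 0.65 [376. 238.] 719 [ 0.458 -0.196  0.024]
magazine 0.92 [251. 237.] 2610 [0.439 0.108 0.1  ]
catch_a 0.55 [235. 236.] 17 [0.44  0.142 0.11 ]
follower 0.71 [246. 234.] 255 [0.443 0.119 0.11 ]
follower 0.28 [424. 237.] 331 [ 0.448 -0.294  0.11 ]
scene 471.51068204356187 [-0.08862268 -0.69737313  0.4989371 ]
module_green 0.58 [406. 303.] 411 [ 0.465 -0.246  0.044]
module_blue 0.93 [307. 294.] 544 [ 0.352 -0.111  0.044]
module_blue 0.76 [446. 326.] 475 [ 0.462 -0.332  0.044]
module_orange 0.7 [382. 294.] 490 [ 0.455 -0.199  0.044]
start_clip 0.64 [458. 338.] 439 [ 0.448 -0.366
[... 352 characters left out ...]
 [ 0.375 -0.41   0.11 ]
{'time': 1.0, 'joints': array([-7.94299753e+01,  1.03592357e+01,  9.20758443e+01,  6.64460769e-04,
        7.75668854e+01, -1.18198774e+01]), 'qd': array([0.01391812, 0.00681577, 0.00202142, 0.01334288, 0.06650372,
       0.06170205]), 'effort': array([-3.83562137e-04, -4.33849812e+01, -3.42179775e+01,  7.02283625e-02,
        3.08045070e-02,  2.84063056e-06]), 'tool_pos': array([ 0.21904381, -0.53164667,  0.2637    ]), 'ee_rot': array([-1.79998209e+02, -1.03769216e-03,  2.23897589e+01]), 'contact_force': array([ 0.12998385, -0.70157946,  0.13333393]), 'wrist_torque': array([ 0.06358878, -0.03211279, -0.01022231]), 'grip_force': 0.0, 'grip_width': 0.08788066255820037}
```

```bash
python3 - <<'E'
import cv2
a=cv2.imread("pics/top0.png")[170:320,210:460]; cv2.imwrite("pics/c1.png",cv2.resize(a,(800,480),interpolation=cv2.INTER_CUBIC))
E
```

```text
(no output)
```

View pics/c1.png

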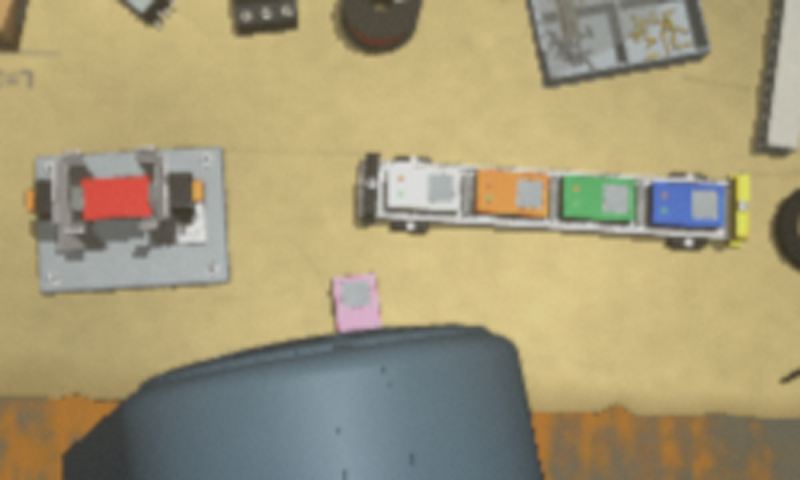

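View pics/scene0.png

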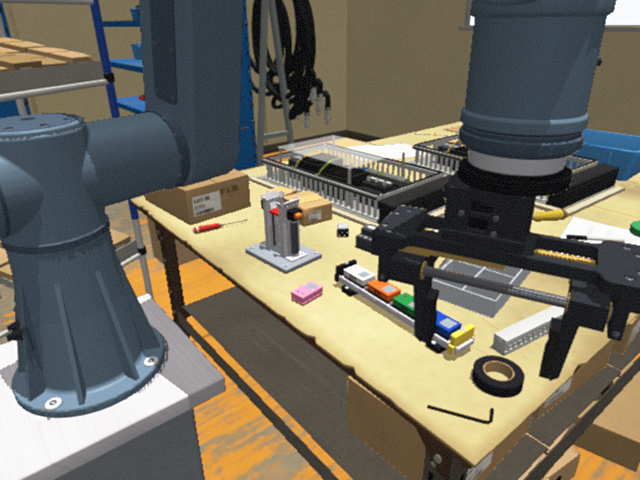

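```bash
cat > fit.py <<'E'
from h import *
from scipy.optimize import minimize
def box(c,s): return np.array([[c[0]+i*s[0]/2,c[1]+j*s[1]/2,c[2]+k*s[2]] for i in(-1,1) for j in(-1,1) for k in(0,1)])
def world(P,q):
    c,s=np.cos(q[2]),np.sin(q[2]); return np.c_[P[:,0]*c-P[:,1]*s+q[0],P[:,0]*s+P[:,1]*c+q[1],P[:,2]]
S=8
def render(n,boxes,q,shape=(480,640)):
    m=np.zeros((shape[0]*S//2,shape[1]*S//2),np.uint8)
    for b in boxes:
        h=cv2.convexHull(((w2px(n,world(b,q))+.5)*S/2*256).astype(np.int32)); cv2.fillConvexPoly(m,h,1,shift=8)
    return cv2.resize(m.astype(np.float32),(shape[1],shape[0]),interpolation=cv2.INTER_AREA)
def fit(n,mask,boxes,q0):
    f=lambda u:np.abs(render(n,boxes,(u[0]/100,u[1]/100,u[2]/10))-mask).sum()
    u0=np.array([q0[0]*100,q0[1]*100,q0[2]*10])
    r=minimize(f,u0,method="Nelder-Mead",options=dict(initial_simplex=np.vstack([u0]+[u0+d for d in np.diag([1,1,.5])]),xatol=.01,maxiter=120))
    return np.array([r.x[0]/100,r.x[1]/100,r.x[2]/10]),r.fun,mask.sum()
E
cat > meas.py <<'E'
from fit import *
snap("top"); ms={}
for o in("module_white","module_orange","module_green","module_blue","magazine"): ms[o]=manip.regions_of("top",o)[0]["region"].astype(np.float32)
snap("scene"); 
for o in("module_orange","module_green","magazine"): ms["s_"+o]=manip.regions_of("scene",o)[0]["region"].astype(np.float32)
np.savez_compressed("masks.npz",**ms)
N=[box((0,y,.024),(.034,.056,.020)) for y in(-.102,-.034,.034,.102)]
nm=("module_blue","module_green","module_orange","module_white")
print("rail",fit("top",sum(ms[o] for o in nm).clip(0,1),N,(.465,-.205,0.05)))
for o,b,y in zip(nm,N,(-.102,-.034,.034,.102)):
    q,e,s=fit("top",ms[o],[box((0,0,.024),(.034,.056,.020))],(.465,-.205+y,0.05)); print(o,q,e,s)
M=[box((0,0,0),(.110,.150,.012))]+[box((0,s*.037,0),(.05,.012,.145)) for s in(-1,1)]
print("mag",fit("top",ms["magazine"],M,(.44,.11,0)))
print("mag scene",fit("scene",ms["s_magazine"],M,(.44,.11,0)))
E
python3 meas.py
```

```text
rail (array([ 0.47186522, -0.21010602, -0.03623165]), np.float64(117.625), np.float32(1418.0))
module_blue [ 0.468685   -0.31315713  0.01246955] 23.5 362.0
module_green [ 0.47069645 -0.24310219  0.02973857] 39.875 335.0
module_orange [ 0.47276986 -0.17708897  0.00306191] 30.4375 378.0
module_white [ 0.47599336 -0.10804625  0.02273344] 15.375 343.0
mag (array([0.45059579, 0.1197289 , 0.07872767]), np.float64(111.0), np.float32(2596.0))
mag scene (array([ 0.45597792,  0.11847081, -0.01208283]), np.float64(320.6875), np.float32(3250.0))
```

```bash
python3 - <<'E'
from fit import *
im=cv2.imread("pics/top0.png"); d=np.load("masks.npz"); 
M=[box((0,0,0),(.110,.150,.012))]+[box((0,s*.037,0),(.05,.012,.145)) for s in(-1,1)]
# base-only edge fit: gray base edges by colour distance from bench
x0,y0,w,h=212,205,84,65;Z=9
a=cv2.resize(im[y0:y0+h,x0:x0+w],None,fx=Z,fy=Z,interpolation=cv2.INTER_CUBIC)
def dr(P,q,col):
    p=((w2px("top",world(np.array(P),q))-[x0,y0]+.5)*Z).astype(np.int32); cv2.polylines(a,[p],True,col,1)
for q,col in(((.4506,.1197,.0787),(0,255,0)),((.4506,.1197,.045),(255,0,255))):
    sq=lambda X,Y,z:[(X,Y,z),(X,-Y,z),(-X,-Y,z),(-X,Y,z)]
    dr(sq(.055,.075,.012),q,col); dr(sq(.020,.0305,.133),q,col); dr(sq(.020,.0235,.110),q,col)
cv2.imwrite("pics/o1.png",a)
E
```

```text
(no output)
```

View pics/o1.png

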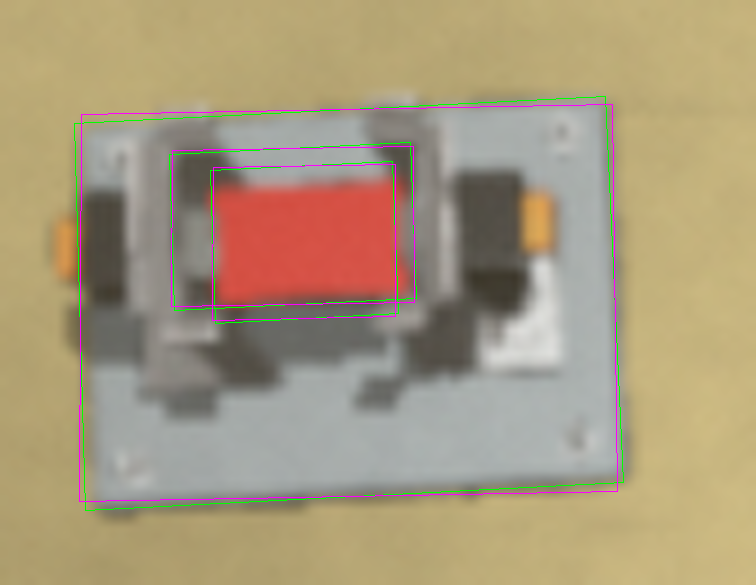

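Rail order from the yellow clip (top px 442,235): blue (423,237), green (395,230), orange (368,229), white (342,230). Look-alikes, all rejected: the pink block (320,266), the white label on the magazine base (270,240) and the black clip at the far end. White, next to the black clip, goes first. The overlay puts the magazine at about (0.4505, 0.118), yaw 0.07.

```bash
cat > job.py <<'E'
from h import *
RAIL=np.array([.4719,-.2101,-.036]); MAG=np.array([.4505,.1182,.07])
NEST=dict(blue=-.102,green=-.034,orange=.034,white=.102)
ori=lambda yaw,o:[180,0,o+np.degrees(yaw)]
OFF=90
def nest(n):
    y=NEST[n]; a=RAIL[2]; return np.array([RAIL[0]-y*np.sin(a),RAIL[1]+y*np.cos(a)])
def F(s=""):
    st=manip.state(); print(s,"t%.1f"%st["time"],st["tool_pos"].round(4),"F",st["contact_force"].round(1),"T",st["wrist_torque"].round(2),"w%.4f g%.0f"%(st["grip_width"],st["grip_force"]))
    return st
def pick(n):
    p=nest(n); o=ori(RAIL[2],OFF)
    manip.gripper_open()
    manip.move_to([*p,.12],o)
    print("guard",manip.move_linear([*p,.0545],v=.1,guard=15)); manip.grasp(45); F("grasp")
    manip.move_linear([*p,.21],v=.2); F("lift")
def over():
    manip.move_to([*MAG[:2],.21],ori(MAG[2],OFF)); F("over")
E
python3 - <<'E'
from job import *
for o in(90,-90):
    print(o,manip.solve_ik([*nest("white"),.12],ori(RAIL[2],o)),manip.solve_ik([*MAG[:2],.21],ori(MAG[2],o)))
import job
a=manip.solve_ik([*nest("white"),.12],ori(RAIL[2],90)); b=manip.solve_ik([*nest("white"),.12],ori(RAIL[2],-90))
job.OFF=90 if a is not None and (b is None or abs(a[5])<abs(b[5])) else -90
print(job.OFF); pick("white"); over()
im=snap("scene","s1.png")
c=im[150:300,200:360]; cv2.imwrite("pics/s1c.png",cv2.resize(c,(640,600),interpolation=cv2.INTER_CUBIC)[:,:,::-1])
E
```

```text
90 [-26.79069509  10.04300962 110.97671202   0.          58.98027836
 -24.72804703] [ 5.08671384e-02 -5.62772321e-01  1.10410483e+02 -2.54444375e-14
  7.01522891e+01 -3.95983743e+00]
-90 [-2.67906951e+01  1.00430096e+01  1.10976712e+02 -2.54444375e-14
  5.89802784e+01  1.55271953e+02] [ 5.08671384e-02 -5.62772321e-01  1.10410483e+02 -2.54444375e-14
  7.01522891e+01  1.76040163e+02]
90
guard False
grasp t5.3 [ 0.4761 -0.1083  0.0547] F [2.1 0.5 0.4] T [ 0.02 -0.52 -0.  ] w0.0337 g45
lift t6.2 [ 0.4746 -0.1078  0.2086] F [ 0.2 -0.1 -0.6] T [ 0.02 -0.11 -0.01] w0.0339 g45
over t7.1 [0.4506 0.1176 0.2095] F [-0.  -0.1 -0.8] T [-0.06 -0.08  0.01] w0.0341 g45
```

View pics/s1c.png

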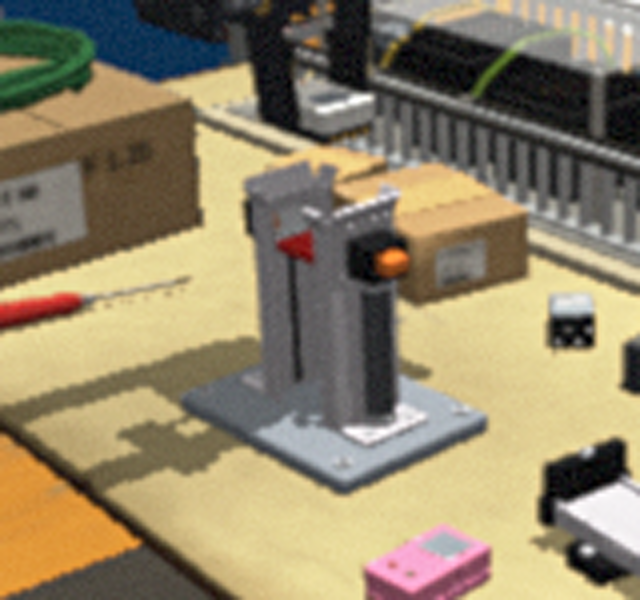

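White is held level above the mouth (crop px 335,110) and its old nest is empty. Next I lower it by feel.

```bash
python3 - <<'E'
from job import *
x,y=MAG[:2]
for z,v in((.172,.15),(.160,.04),(.154,.03)):
    print("guard",manip.move_linear([x,y,z],v=v,guard=8)); F(str(z))
im=snap("scene"); c=im[130:250,220:380]; cv2.imwrite("pics/s2c.png",cv2.resize(c,(800,600),interpolation=cv2.INTER_CUBIC)[:,:,::-1])
E
```

```text
guard False
0.172 t7.5 [0.4504 0.1173 0.1717] F [0.4 0.2 0.2] T [-0.05 -0.06  0.02] w0.0335 g45
guard False
0.16 t8.0 [0.4504 0.1182 0.16  ] F [-0.6  0.7 -0. ] T [ 0.01 -0.05  0.  ] w0.0339 g45
guard False
0.154 t8.3 [0.4504 0.1182 0.1538] F [-1.1 -0.5 -0.8] T [-0.01 -0.07 -0.01] w0.0336 g45
```

View pics/s2c.png

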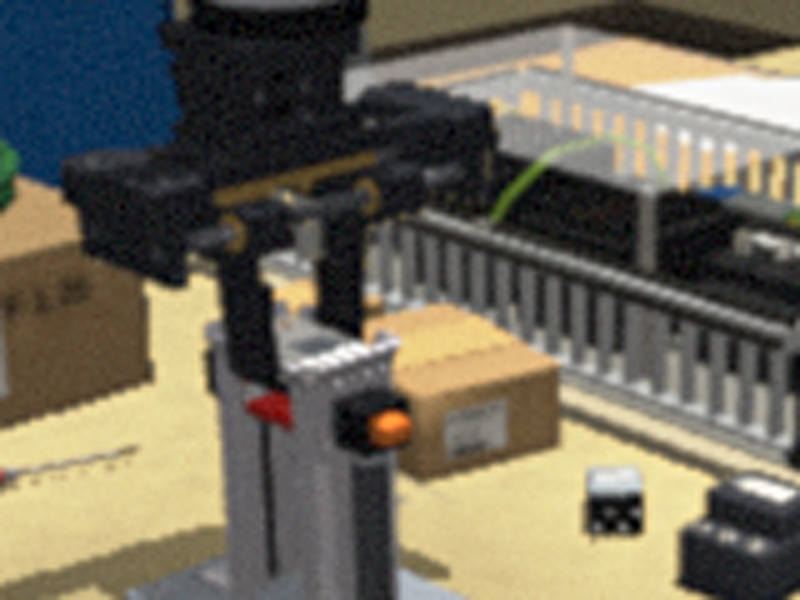

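The module is inside the mouth (px 310,345) with no side load. Now pressing down while gripped.

```bash
python3 - <<'E'
from job import *
x,y=MAG[:2]
for z in(.148,.142,.136,.130,.124,.1145):
    g=manip.move_linear([x,y,z],v=.04,guard=30); s=F(f"{z} {g}")
    if g: break
E
```

```text
0.148 False t8.7 [0.4503 0.1182 0.1477] F [ 0.3  0.6 -1. ] T [ 0.07 -0.1  -0.02] w0.0336 g45
0.142 False t9.0 [0.4503 0.1182 0.1416] F [ 1.   0.5 -2.2] T [ 0.01 -0.15  0.04] w0.0338 g45
0.136 False t9.3 [0.4508 0.1182 0.1362] F [ 1.5 -0.1  2.1] T [ 0.01 -0.19 -0.01] w0.0335 g45
0.13 False t9.6 [0.4507 0.1182 0.1299] F [1.3 0.1 2. ] T [-0.01 -0.27 -0.01] w0.0335 g45
0.124 False t9.9 [0.4505 0.1182 0.1238] F [ 0.9 -0.5  3.2] T [-0.03 -0.24  0.02] w0.0333 g45
0.1145 False t10.3 [0.4503 0.1182 0.1142] F [ 0.7 -0.3  3. ] T [-0.1  -0.16  0.07] w0.0333 g45
```

```bash
cat >> job.py <<'E'
def release(n,out):
    x,y=MAG[:2]
    manip.gripper_open(); F("open"); manip.move_linear([x,y,.215],v=.25); F("up")
    if out:
        manip.move_to([*nest(n),.16],ori(RAIL[2],OFF))
        for c,w in(("top",(222,215,60,45)),("scene",(220,130,160,120))):
            im=snap(c); x0,y0,a,b=w; s=800//a if 600//b>=800//a else 600//b
            cv2.imwrite(f"pics/{out}_{c}.png",cv2.resize(im[y0:y0+b,x0:x0+a],None,fx=s,fy=s,interpolation=cv2.INTER_CUBIC)[:,:,::-1])
E
python3 -c "
from job import *
release('orange','r1')"
```

```text
open t11.2 [0.4505 0.1182 0.1145] F [-0.4 -0.3  0.2] T [-0.07 -0.09 -0.  ] w0.0884 g0
up t11.7 [0.4504 0.1182 0.215 ] F [-0.8  0.1  0.8] T [-0.02 -0.03  0.06] w0.0882 g0
```

View pics/r1_top.png

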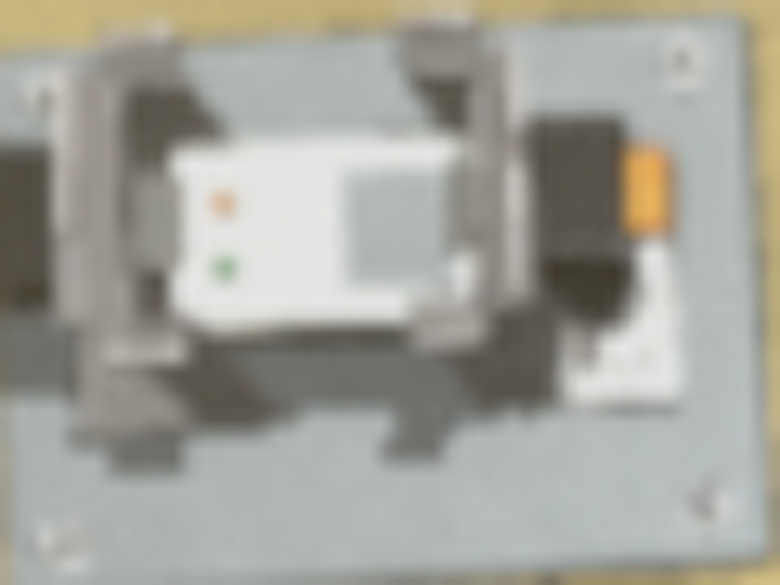

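View pics/r1_scene.png

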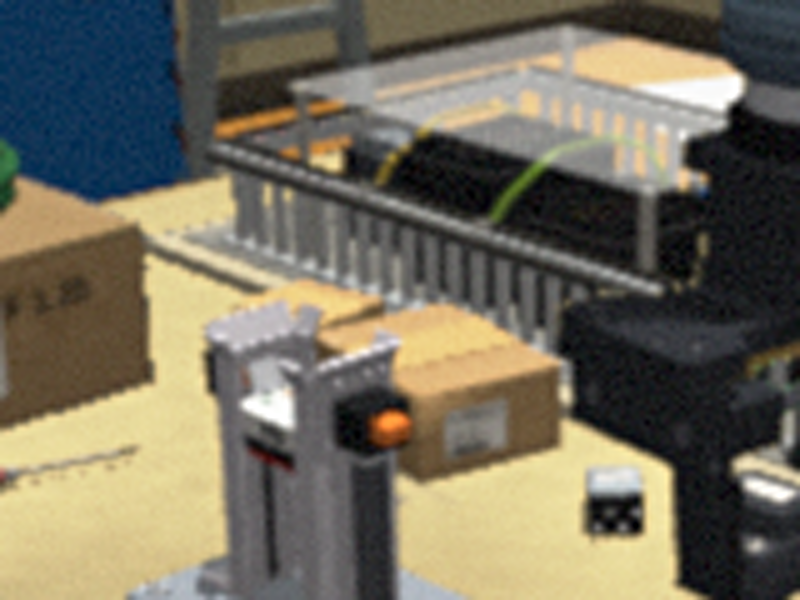

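White is caught: it lies level between the catches (top crop 150–450, 235), with the follower about 20 mm lower in the scene crop (px 270,455). On to orange.

```bash
cat >> job.py <<'E'
def load(n,nxt,out):
    x,y=MAG[:2]
    pick(n)
    if manip.state()["grip_width"]<.03: raise SystemExit("no module")
    over(); manip.move_linear([x,y,.165],v=.12,guard=15)
    for z in(.154,.142,.130,.1145):
        g=manip.move_linear([x,y,z],v=.04,guard=30); F(f"{z} {g}")
        if g: raise SystemExit("blocked")
    release(nxt,out)
E
python3 -c "
from job import *
load('orange','green','r2')"
```

```text
guard False
grasp t15.2 [ 0.4738 -0.1764  0.0548] F [ 3.5  1.2 -0.2] T [ 0.05 -0.56  0.07] w0.0331 g45
lift t16.1 [ 0.4722 -0.1756  0.2085] F [ 0.1 -0.2  0.2] T [-0.04 -0.11  0.01] w0.0331 g45
over t17.2 [0.4507 0.1175 0.2097] F [ 0.7 -0.4 -0.4] T [-0.04 -0.13  0.  ] w0.0335 g45
0.154 False t18.2 [0.4515 0.1188 0.1554] F [-2.6  5.1  9.6] T [0.53 0.3  0.02] w0.0336 g45
0.142 False t18.6 [0.4519 0.1185 0.1439] F [-4.   4.4 12. ] T [ 0.31  0.44 -0.07] w0.0335 g45
0.13 False t19.1 [0.4519 0.1185 0.1309] F [2.1 4.  1.8] T [ 0.71 -0.61  0.05] w0.0336 g45
0.1145 False t19.6 [0.4512 0.1185 0.1146] F [ 2.3  5.6 -0.7] T [ 0.82 -0.6   0.08] w0.0336 g45
open t20.5 [0.4505 0.1182 0.1145] F [-0.5  0.1 -0.1] T [-0.03 -0.07 -0.03] w0.0879 g0
up t21.1 [0.4504 0.1182 0.2149] F [ 0.9  0.2 -0.3] T [ 0.   -0.07 -0.03] w0.0883 g0
```

View pics/r2_scene.png

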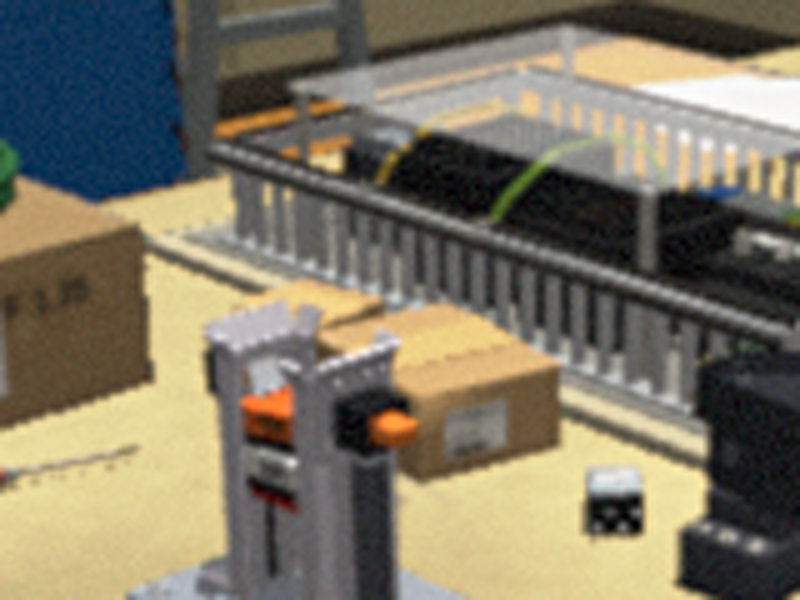

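View pics/r2_top.png

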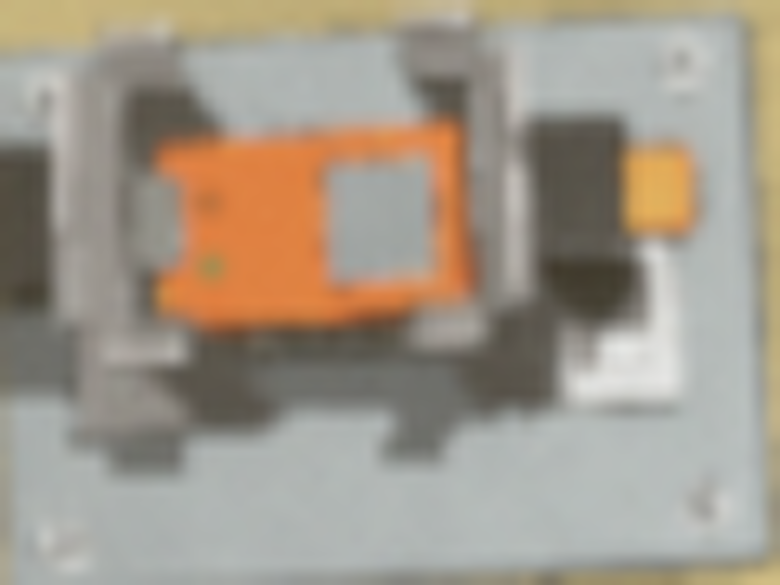

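Orange is in, but the -y catch is not over it: its tail stands out (top crop 690 against 670 before) and the module reaches over where the tip should be. I'll press its top with closed fingers, biased to -y.

```bash
cat >> job.py <<'E'
def press(dy=-.006,zt=.1035):
    a=MAG[2]; p=[MAG[0]-dy*np.sin(a),MAG[1]+dy*np.cos(a)]
    manip.move_to([*p,.20],ori(a,OFF)); manip.grasp(10); manip.move_linear([*p,.148],v=.15,guard=15)
    for z in(.1365,.133,zt+.025):
        g=manip.move_linear([*p,z],v=.03,guard=30); F(f"press {z} {g}")
        if g: break
    manip.move_linear([*p,.2],v=.2); manip.gripper_open()
E
python3 - <<'E'
from job import *
press(); release('green','r2b')
E
```

```text
press 0.1365 False t26.2 [0.4508 0.1122 0.1364] F [-0.   0.4 -0.2] T [-0.04 -0.09 -0.01] w0.0007 g0
press 0.133 False t26.5 [0.4512 0.1122 0.1332] F [1.1 0.4 3.3] T [-0.08 -0.15  0.  ] w0.0003 g1
press 0.1285 False t26.8 [0.4512 0.1122 0.1285] F [ 1.6 -0.1  2.6] T [-0.05 -0.19  0.03] w0.0005 g1
open t28.9 [0.4509 0.1122 0.2   ] F [0.1 0.7 0.6] T [-0.03 -0.06 -0.01] w0.0875 g0
up t29.1 [0.4513 0.1183 0.2158] F [-0.3 -0.5 -1.6] T [-0.08 -0.07 -0.  ] w0.0878 g0
```

View pics/r2b_top.png

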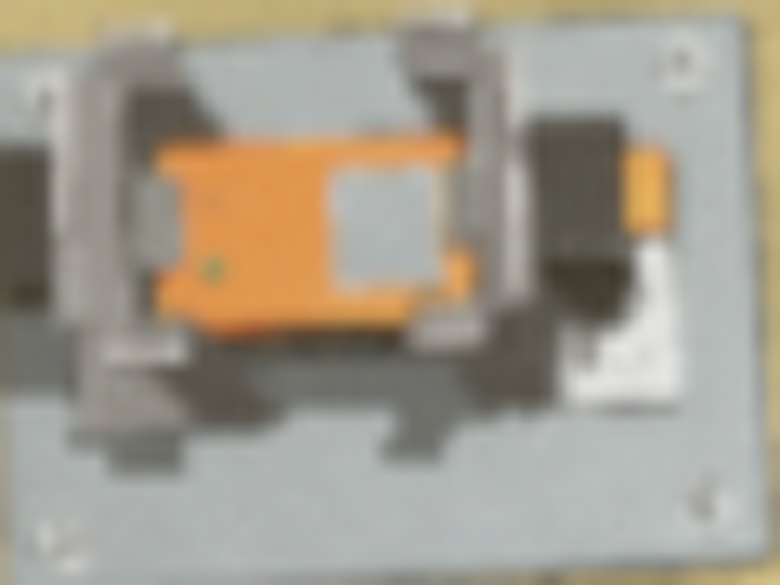

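The -y catch has snapped back (tail at 670, tip over the orange end at 455,225). Green next, with a small y correction from the individual fits and a finishing press.

```bash
cat >> job.py <<'E'
def load2(n,nxt,out,dy):
    MAG[1]+=dy; load(n,nxt,None); MAG[1]-=dy
    press(); release(nxt,out)
E
python3 - <<'E'
from job import *
load2('green','blue','r3',-.0005)
E
```

```text
guard False
grasp t32.8 [ 0.4715 -0.2444  0.0549] F [4.3 1.  1.4] T [ 0.04 -0.76  0.08] w0.0337 g45
lift t33.7 [ 0.4698 -0.2435  0.2084] F [-0.4 -0.2 -0.9] T [-0.01 -0.    0.04] w0.0330 g45
over t35.0 [0.4509 0.117  0.2099] F [-0.5 -0.8 -0. ] T [ 0.01 -0.08  0.  ] w0.0336 g45
0.154 False t36.0 [0.4504 0.1177 0.1538] F [-0.  -1.  -0.2] T [-0.05 -0.06  0.01] w0.0336 g45
0.142 False t36.4 [0.4503 0.1176 0.1416] F [ 1.1 -0.8 -1.9] T [-0.06 -0.29  0.07] w0.0332 g45
0.13 False t36.9 [0.4505 0.1178 0.1299] F [0.5 0.2 1.3] T [ 0.06 -0.11 -0.04] w0.0335 g45
0.1145 False t37.4 [0.4504 0.1177 0.1143] F [0.5 0.2 1.9] T [ 0.13 -0.09 -0.03] w0.0338 g45
open t38.3 [0.4505 0.1177 0.1145] F [ 0.1  0.6 -0.5] T [ 0.   -0.08 -0.02] w0.0883 g0
up t38.9 [0.4504 0.1177 0.2149] F [-1.2  0.8 -1. ] T [-0.02 -0.06 -0.02] w0.0879 g0
press 0.1365 False t41.5 [0.4508 0.1122 0.1364] F [ 1.   0.2 -0.7] T [-0.02 -0.01  0.05] w0.0004 g0
press 0.133 False t41.7 [0.4514 0.1122 0.1332] F [ 0.9 -0.4  2. ] T [-0.02 -0.17 -0.05] w0.0008 g1
press 0.1285 False t42.0 [0.451  0.1122 0.1284] F [1.  0.2 1.7] T [-0.02 -0.24 -0.  ] w0.0004 g1
open t44.1 [0.4509 0.1122 0.2   ] F [-0.1  0.  -0.5] T [ 0.03 -0.09  0.03] w0.0879 g0
up t44.3 [0.4513 0.1183 0.2158] F [0.3 0.1 0.1] T [-0.02 -0.06 -0.01] w0.0881 g0
```

View pics/r3_top.png

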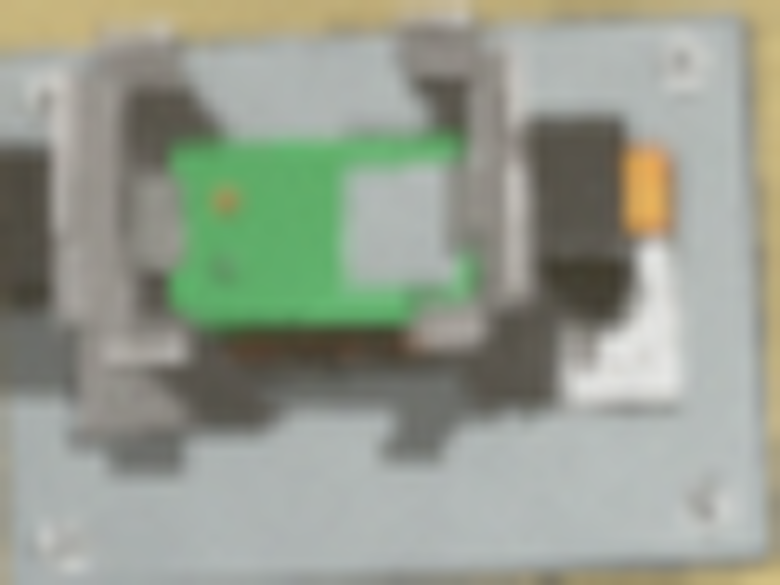

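Green is caught under both catches (tail at 670). Last, blue.

```bash
python3 - <<'E'
from job import *
import job
job.NEST["park"]=0.034
load2('blue','park','r4',.001)
E
```

```text
guard False
grasp t48.2 [ 0.4692 -0.3123  0.055 ] F [4.8 0.6 0.5] T [ 0.01 -0.87  0.06] w0.0338 g45
lift t49.1 [ 0.4674 -0.3114  0.2083] F [-0.6  0.1 -0.5] T [-0.01  0.   -0.  ] w0.0337 g45
over t50.7 [0.451  0.1185 0.21  ] F [ 0.2  0.2 -0.7] T [-0.01 -0.12 -0.  ] w0.0333 g45
0.154 False t51.7 [0.4503 0.1192 0.1539] F [-0.1 -0.4  0.6] T [-0.03 -0.   -0.03] w0.0336 g45
0.142 False t52.1 [0.4502 0.1193 0.1415] F [ 1.   0.4 -1.8] T [ 0.09 -0.24  0.06] w0.0337 g45
0.13 False t52.6 [0.4504 0.1191 0.1298] F [-0.6  0.9  0.8] T [ 0.09 -0.15  0.01] w0.0339 g45
0.1145 False t53.1 [0.4504 0.1191 0.1143] F [-0.   0.3  1.5] T [-0.05 -0.12  0.  ] w0.0335 g45
open t54.0 [0.4505 0.1192 0.1145] F [-0.1  0.3 -0.2] T [ 0.03 -0.09 -0.02] w0.0879 g0
up t54.6 [0.4504 0.1192 0.2149] F [-0.3 -0.4 -0.1] T [-0.01 -0.09  0.08] w0.0881 g0
press 0.1365 False t57.2 [0.4509 0.1122 0.1365] F [-0.7 -0.   0.2] T [-0.05 -0.02 -0.  ] w-0.0000 g0
press 0.133 False t57.4 [0.4512 0.1122 0.1331] F [ 1.3 -0.1  1.5] T [-0.07 -0.24  0.  ] w0.0003 g1
press 0.1285 False t57.7 [0.4509 0.1122 0.1283] F [1.4 0.2 1.7] T [-0.07 -0.21  0.01] w0.0005 g1
open t59.8 [0.4509 0.1122 0.2   ] F [-0.4 -0.7 -0.3] T [-0.03 -0.05 -0.  ] w0.0876 g0
up t60.0 [0.4512 0.1183 0.2158] F [ 0.2  0.8 -0.7] T [-0.08 -0.05 -0.01] w0.0880 g0
```

View pics/r4_top.png

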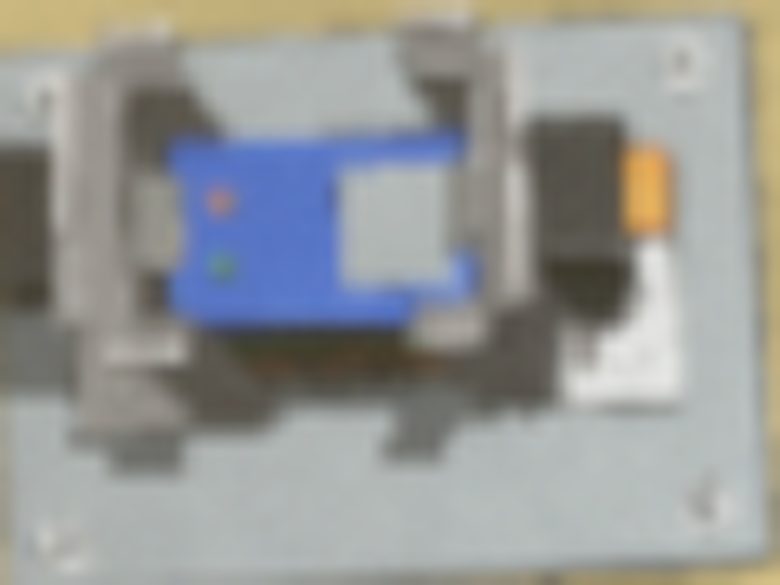

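View pics/r4_scene.png

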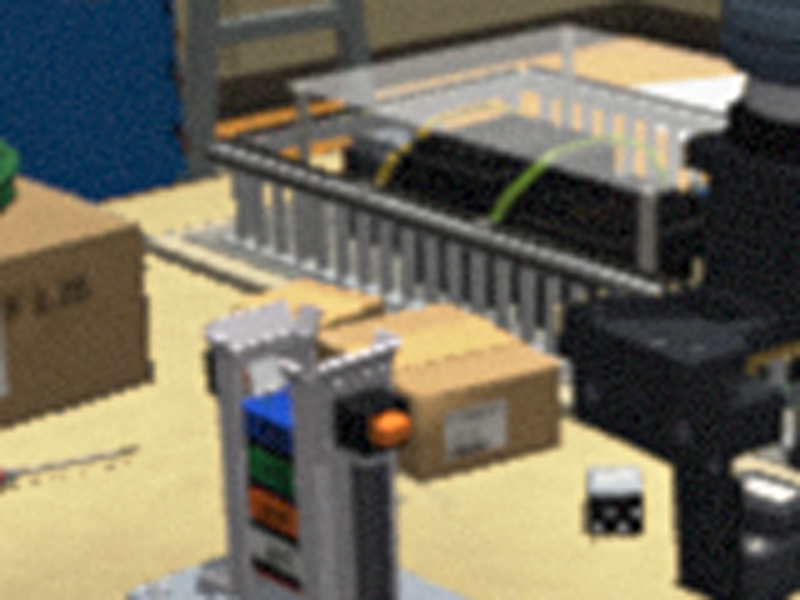

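The stack from the top is blue, green, orange, white (scene crop 270,410–570), all level. Both catches are over blue and the robot is clear.

```bash
python3 -c "
from station import manip
print(manip.finish_job())"
```

```text
the job is handed in; nothing more can be done
None
```

All four modules are caught in the magazine, from the top blue, green, orange, white (rail order from the yellow clip); orange needed a second press before one catch closed, and I handed the job in at about 60 s with no verdict returned.

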